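# Emboss a card in the guarded bench press

### The arm

A 6-joint arm with a two-finger parallel gripper is mounted at the origin on a cart in front of the work surface, level with it; the furniture and walls round the work are solid. World frame = base frame: x ahead of the robot, y to its left, z up, the work surface at z = 0. Lengths are in m, angles in rad, forces in N, time in s.
With the tool pointing down it reaches from about 0.375 to 0.9 m from the base axis. Payload 3.1 kg.
Tool frame: the origin (TCP) lies on the centre line of the jaws, within the pads' length; the fingertips stand 25 mm ahead of it and the grasp point (between the pads) lies 6 mm ahead of it (robot.nose_length is the y of the fingertips in the tool frame, in m); y points along the fingers, z is the direction in which the jaws open and shut, and the axes are right-handed (so a half turn about y gives the same grasp; the last joint's range is limited). The gripper opens to 87 mm and grips with 3 to 60 N. Pads are 19 mm wide; open, the fingers measure 117 mm over their backs; the gripper's body (75 mm by 190 mm) begins 51 mm behind the grasp point.
Start: joints at [1.083, 0.527, 1.433, -0, 1.181, -0.178], TCP at [0.19, 0.595, 0.248] pointing down, gripper open.
Joint ranges: [-3.08, 3.08], [-0.75, 2.2], [0.22, 2.44], [-1.43, 4.57], [0, 2.65], [-2.85, 2.85]. Speed limits (rad/s): [2.79, 2.79, 3.14, 3.14, 3.14, 3.14].

### API

Orientations are given as a unit quaternion [x, y, z, w].
In Python, from rig import robot, eyes, ticket gives the robot as it stands.
- The arm moves only by the tool play_rows, never from a script. Its argument "series" is a list of rows, each a list of 7 numbers: the opening, from 0 (shut) to 1 (fully open), then the shift along the tool's x, y, z scaled (see below), then the turn, a rotation vector about the tool's x, y, z scaled (see below). In form: [[claw, dx, dy, dz, ax, ay, az], ...]. A call has 1 to 12 rows; each row shifts and turns the commanded pose from where the row before left it, along the tool's axes as they then stand; what a row does not reach is not made up. The controller multiplies each number of a shift by 100 mm and each number of a turn by 180 degrees. A row lasts 1/12 s, in which the tool goes at most 41.7 mm and 7.16 degrees, less where a joint would pass 70% of its speed; a pose out of reach is approached as far as the arm can. A call with a number of a shift or a turn outside -1 to 1 is refused whole. A call with a gripper value outside its range is refused whole. The fingers move at their own pace and stop on an object; "grip_force" is the grip in N (left out, the last holds). Time passes only in rows, so rows that do not move let the fingers close. It gives the time, the measured TCP pose, the force and the opening at its end, in the units of the state.
- robot.get_obs(): the state, without advancing time (a new reading comes with each control period).
- eyes.camera(name): name is "scene" or "top" or "wrist"; returns the picture (400x640x3 uint8, red, green, blue); there is no depth.
- eyes.camera_params(name): a dict with "K" (3x3 intrinsics, pixels), "rvec" (rotation vector, rad) and "tvec" (3), from world to camera coordinates, as OpenCV has them. Camera axes: x right, y down, z forward; pixel columns grow to the right and rows downward; lengths in m; the calibration is good to about 2 mm. A picture is of the moment at which its call begins: read the wrist's pose just before it. camera_params takes no time and is no camera call; for the wrist camera it gives the pose at the moment of the call.
- ticket.hand_in(): hands the job in, once; it reports no verdict.
The state is a dict: "time": time; "q": joint angles; "joint_velocities": joint speeds; "joint_torque": joint torques, N m; "position": TCP position; "tool_rot": TCP orientation; "ft_force": force on the tool from outside, world axes, zero at the start; "moment": the same for the moment, N m; "grip_width": finger opening in m.
Only numpy, scipy, OpenCV 4.12 (cv2) and the standard library are available. Lean on these libraries where they do the work, as an engineer would, in place of code of your own. Each camera call takes 0.05 s, during which the arm holds its last target.

### The job

Without lifting it, push the card carrier along the bed of the small embossing press until it is fully home against the back stop. Then reach down through the window of the guard and press the lever's paddle all the way down, keep it down for about a second and let it spring back up, never touching the guard. Grasp nothing, and leave the things standing round the press where they are.

Things in the scene. Friction and masses are not known exactly. Their poses are not given: they have to be found in the camera images.
- press: Fixed grey bench press, 246 x 134 mm. Origin: on the table top, below the centre of the carrier when that is home. x runs along the bed, away from the loading end (bed from x = -116 to +130 mm, its top 18 mm above the table); z up. Guide rails, 8 mm high, inner faces at y = +-33 mm, x = -105 to +50 mm. The back stop's face is at x = +50 mm.
- carrier: Loose wooden plate with a card on it, 100 (x) x 60 (y) x 8 mm, 120 g, on the bed between the rails (3 mm play each side). Across its loading end stands a lip, 8 mm thick, top 26 mm above its underside, outer face at its x = -50 mm: push there, to +x. Origin: centre of underside, axes as the press. Starts 30 to 60 mm short; home (against the stop) its origin is at the press's x = 0, z = 18 mm.
- guard: Guard fixed on the press (same origin and axes as press): dark steel posts and a flat top frame, 100 mm (x = 0 to 100 mm) by 120 mm (y = -60 to +60 mm), its top face 82 mm above the table, 5 mm thick. It must not be touched.
- window (a point): Centre of the rectangular window in the guard's top frame, level with its top face (82 mm above the table). The opening is 76 mm along the press's x and 96 mm along its y, and leads straight down to the lever.
- paddle (a point): Centre of the top face of the black paddle on the lever (36 mm along x, 50 mm along y), straight below the window; 60 mm above the table at rest. It moves with the lever, down 14 mm and a little to +x (1.5 mm) when fully pressed.
- lever (a joint): Angle of the lever, hinged 62 mm behind the paddle's centre (towards the press's +x): 0 at rest, 0.23 rad against its stop fully down. A spring returns it: about 2.5 N at the paddle's centre to start it, about 8 N to hold it fully down.
- seal_a: Loose stone seal, 20 x 20 x 54 mm, standing on the table beside the press. Origin: centre of its underside. Leave alone.
- eraser: Loose eraser, 19 x 43 x 12 mm, lying beside the bed, towards the loading end. Origin: centre of its underside. Leave alone. (To its right stands the room's open brush case, its lid rising to about 260 mm above the table: come over it from higher up.)
- glue_stick: Loose glue stick, 25 mm across, 88 mm tall, standing to the side of the press. Origin: centre of its underside. Leave alone.

How it is judged:
On the way, in this order (a step that is already met when the one before it is completed fails the run):
1. the carrier is pushed fully home, the lever still up (x of carrier in the frame of press above -0.004 m and value of joint lever below 0.05 rad), for 0.2 s.
2. with the carrier home, the lever is pressed all the way down and kept there (x of carrier in the frame of press above -0.004 m and value of joint lever above 0.19 rad), for 0.5 s.
At the end, for the whole second after the job is handed in: The carrier lies on the bed, at rest and within 4 mm of its home position against the back stop, and the lever has sprung back up (below 0.03 rad) (x of carrier in the frame of press above -0.004 m and value of joint lever below 0.03 rad and height (world z) of carrier below 0.022 m and linear speed of carrier below 0.01 m/s); the robot touches nothing.
It fails at once if the guard is touched (contact force between any of the fingers, the arm and guard above 0.5 N).
It fails at once if the carrier is lifted more than 10 mm or tipped (height (world z) of carrier above 0.028 m or angle between carrier's own z axis and vertical above 0.17 rad).
It fails at once if the lever is pressed before the carrier is home (value of joint lever above 0.08 rad and x of carrier in the frame of press below -0.006 m).
It fails at once if one of the things round the press is moved (more than 15 mm) (distance of any of seal_a, eraser, glue_stick from where it was at the start of the episode above 0.015 m).
It also fails if it takes over 54 s, if anything falls off the work surface, if the arm or the gripper's body presses on something with over 40 N, if the wrist force passes 120 N, or if a joint passes its speed limit or range.

## Working session

There is one attempt and no reset: what is moved stays moved. The work goes in short steps, Python scripts to look and compute and a tool call to move; the robot and the scene stay as the last step left them, time stands still between calls to the robot, and variables do not carry over. Pictures are saved under pics/ and viewed, and the job is handed in when it is done.

Besides the shell and the picture viewer there is one more tool, called after "Emit:" as name([rows], argument=value, ...), one row to a line, values as JSON. play_rows: Moves the arm, as the interface text tells. Its arguments: {"type":"object","properties":{"series":{"type":"array","items":{"type":"array","items":{"type":"number"}}},"grip_force":{"type":"number"}},"required":["series"]}

```bash
ls; mkdir -p pics; python3 - <<'E'
from rig import robot, eyes, ticket
import cv2
o=robot.get_obs()
for k in o: print(k,o[k])
print(robot.nose_length)
for n in ["scene","top","wrist"]:
    p=eyes.camera_params(n); print(n,p)
    cv2.imwrite(f"pics/{n}0.png",eyes.camera(n)[:,:,::-1])
E
```

```text
pics
time 0.0
q [ 1.08349237e+00  5.28441654e-01  1.43390747e+00 -1.34070139e-05
  1.18139721e+00 -1.78492056e-01]
joint_velocities [-1.75087664e-03 -3.53668010e-04 -7.60767773e-05 -8.13443047e-04
  2.62102749e-03 -2.95076295e-04]
joint_torque [-5.08240137e-04 -4.40038919e+01 -1.76590616e+01  6.30507711e-02
  5.83431136e-02 -1.88782205e-04]
position [0.18959979 0.59483045 0.246585  ]
tool_rot [ 0.69941532 -0.10899101  0.10850164 -0.69797318]
ft_force [-0.23812667  0.6693975   0.25940286]
moment [-0.0028995   0.04208406  0.00787548]
grip_width 0.08659339405146921
0.025
scene {'K': array([[508.49986445,   0.        , 320.47258476],
       [  0.        , 508.49986445, 203.42240918],
       [  0.        ,   0.        ,   1.        ]]), 'rvec': array([ 0.60263429, -2.69346568,  1.09133396]), 'tvec': array([0.60821098, 0.17528731, 0.78729581])}
top {'K': array([[464.40893934,   0.        , 325.84928011],
       [  0.        , 464.40893934, 195.2547086 ],
       [  0.        ,   0.        ,   1.        ]]), 'rvec': array([ 2.12766545, -2.08736944,  0.22617944]), 'tvec': array([0.10302957, 0.64250615, 0.81056149])}
wrist {'K': array([[355.61759819,   0.        , 327.5139438 ],
       [  0.        , 355.61759819, 204.04925936],
       [  0.        ,   0.        ,   1.        ]]), 'rvec': array([-2.35271873, -1.71889965, -0.23312181]), 'tvec': array([-0.6239788 , -0.03173976,  0.38980413])}
```

View pics/scene0.png

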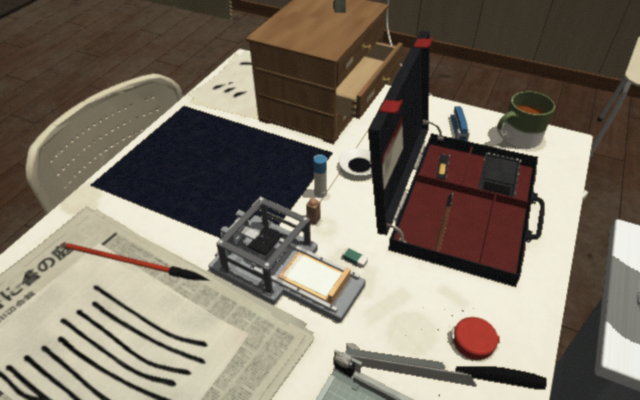

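View pics/top0.png

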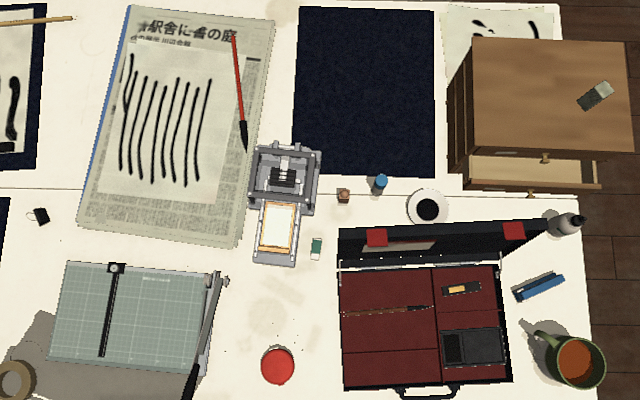

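View pics/wrist0.png

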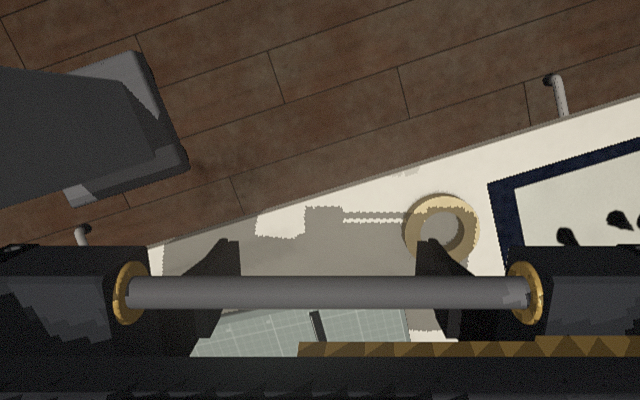

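The press sits at about (283,205) in the top view, with its loading end towards the bottom of the picture. The eraser is near (316,248), the seal near (343,195) and the glue stick near (380,183). I'll enlarge both views.

```bash
cat > h.py <<'E'
import numpy as np, cv2
from rig import robot, eyes, ticket
def cam(n):
    p=eyes.camera_params(n); R=cv2.Rodrigues(np.array(p['rvec']))[0]; return np.array(p['K']),R,np.array(p['tvec'])
def ray(n,u,v,z):
    K,R,t=cam(n); c=-R.T@t; d=R.T@np.linalg.solve(K,[u,v,1.]); return c+d*(z-c[2])/d[2]
def proj(n,P):
    p=eyes.camera_params(n); return cv2.projectPoints(np.array(P,float).reshape(-1,1,3),p['rvec'],p['tvec'],p['K'],None)[0].reshape(-1,2)
E
python3 - <<'E'
from h import *
for n in ['top','scene']:
    K,R,t=cam(n); print(n,-R.T@t)
print(ray('top',283,205,0),ray('top',320,20,0),ray('top',20,200,0),ray('top',320,390,0))
a=cv2.imread('pics/top0.png')[130:280,230:400]; cv2.imwrite('pics/topz.png',cv2.resize(a,None,fx=4,fy=4,interpolation=cv2.INTER_CUBIC)[:600])
a=cv2.imread('pics/scene0.png')[140:330,190:390]; cv2.imwrite('pics/scz.png',cv2.resize(a,None,fx=3,fy=3,interpolation=cv2.INTER_CUBIC))
E
```

```text
top [0.45293373 0.11265634 0.92876195]
scene [0.36218323 0.64105644 0.69162915]
[0.63351685 0.20240465 0.        ] [1.05528722 0.13615396 0.        ] [0.63359595 0.73940487 0.        ] [0.28156925 0.11937106 0.        ]
```

View pics/topz.png

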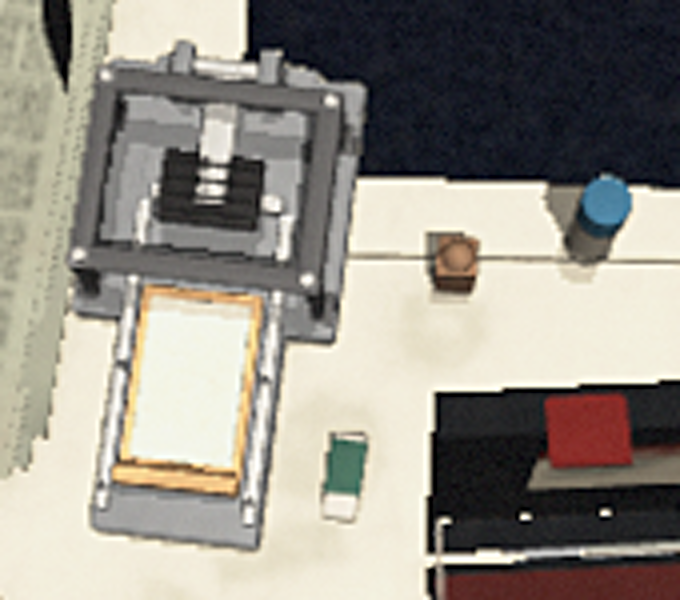

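View pics/scz.png

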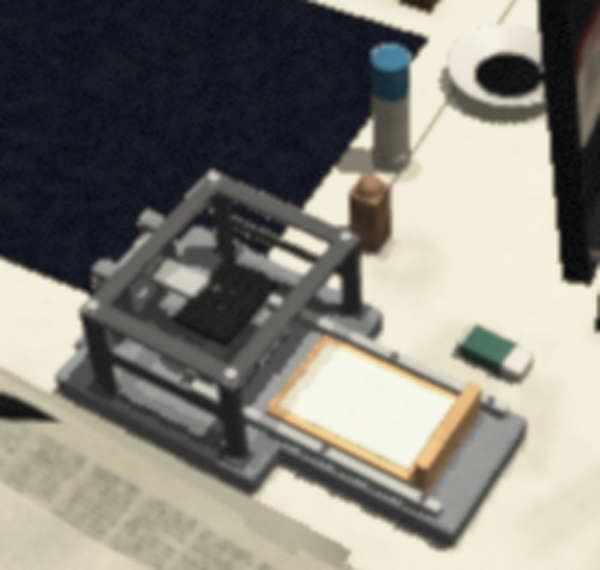

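```bash
cat > est.py <<'E'
from h import *
def top(z): return lambda p:(230+(p[0]+.5)/4-.5,130+(p[1]+.5)/4-.5)
T=lambda p:(230+(p[0]+.5)/4-.5,130+(p[1]+.5)/4-.5)
S=lambda p:(190+(p[0]+.5)/3-.5,140+(p[1]+.5)/3-.5)
# local: +x away, +y left (press z up) 
loc=np.array([[100,60],[100,-60],[0,60],[0,-60]])/1e3
for n,f,px in [('top',T,[(97,64),(345,92),(69,264),(319,288)]),('scene',S,[(83,310),(213,172),(232,380),(359,238)])]:
    W=np.array([ray(n,*f(p),.082)[:2] for p in px]); print(n,W.round(4).tolist(),[round(np.linalg.norm(W[i]-W[j]),4) for i,j in [(0,1),(2,3),(0,2),(1,3)]])
    a=loc-loc.mean(0); b=W-W.mean(0)
    th=np.arctan2((a[:,0]*b[:,1]-a[:,1]*b[:,0]).sum(),(a*b).sum()); c,s=np.cos(th),np.sin(th)
    R=np.array([[c,-s],[s,c]]); t=W.mean(0)-R@loc.mean(0); print('yaw',th,'org',t)
    print('resid',((W-(loc@R.T+t))*1e3).round(1).tolist())
    L=lambda p,z:((ray(n,*f(p),z)[:2]-t)@R*1e3).round(1)
    if n=='top':
        print('bed corners',L((91,529),.018),L((258,548),.018)); print('lip outer top corners',L((113,477),.044),L((237,494),.044))
        print('lip inner top',L((117,463),.044)); print('paddle corners',L((165,149),.06),L((263,160),.06),L((160,215),.06),L((255,228),.06))
        print('eraser',L((328,437),.012),L((366,437),.012),L((323,515),.012),L((353,520),.012))
        print('seal',L((457,255),.05),'glue',L((605,203),.088))
    else:
        print('bed',L((455,545),.0),L((525,425),.018)); print('lip',L((433,473),.044),L((480,393),.044),L((415,462),.044))
        print('paddle',L((178,318),.06),L((233,340),.06),L((277,295),.06),L((225,262),.06))
E
python3 est.py
```

```text
top [[0.732, 0.2546], [0.7203, 0.1358], [0.6341, 0.2625], [0.6249, 0.1457]] [np.float64(0.1193), np.float64(0.1172), np.float64(0.0982), np.float64(0.0959)]
yaw -0.08972914816484714 org [0.62803648 0.20413291]
resid [[-1.0, -0.4], [-1.9, 0.4], [0.7, -1.3], [2.3, 1.3]]
bed corners [-116.1   41.5] [-116.3  -40.4]
lip outer top corners [-92.   30.4] [-93.6 -29.2]
lip inner top [-85.2  29.4]
paddle corners [66.7 25. ] [ 66.4 -22.9] [33.8 23. ] [ 32.4 -23.3]
eraser [-58.2 -67.7] [-56.2 -86.4] [-96.6 -69.7] [-97.4 -84.6]
seal [  32.  -121.3] glue [  55.6 -186.8]
scene [[0.7304, 0.253], [0.7201, 0.1365], [0.6378, 0.2596], [0.6229, 0.1469]] [np.float64(0.117), np.float64(0.1137), np.float64(0.0929), np.float64(0.0978)]
yaw -0.10160802725303264 org [0.62806291 0.20406593]
resid [[-3.2, -0.7], [-1.3, 2.2], [3.6, -4.1], [0.9, 2.6]]
bed [-114.5   36.5] [-115.5  -36.7]
lip [-97.  30.] [-93.2 -25.5] [-85.9  29. ]
paddle [64.2 24.6] [30.2 21.8] [ 27.7 -15.9] [ 66.  -20.9]
```

```bash
python3 - <<'E'
from h import *
from scipy.spatial.transform import Rotation as Ro
o=robot.get_obs(); R=Ro.from_quat(o['tool_rot']).as_matrix(); print(R.round(3))
yaw=-.09; A=np.array([[np.cos(yaw),-np.sin(yaw)],[np.sin(yaw),np.cos(yaw)]]); t=np.array([.628,.204])
# lid ends: bottom hinge corners and top edge, top view
for uv,z in [((338,230),.26),((545,222),.26),((338,265),.03),((498,262),.03)]:
    w=ray('top',*uv,z); print(uv,w.round(3),((w[:2]-t)@A).round(3))
for uv,z in [((379,100),.26),((427,42),.26),((378,200),.0)]:
    w=ray('scene',*uv,z); print(uv,w.round(3))
E
```

```text
[[ 0.953 -0.001  0.304]
 [-0.304 -0.001  0.953]
 [-0.    -1.    -0.002]]
(338, 230) [0.548 0.096 0.26 ] [-0.07  -0.115]
(545, 222) [ 0.565 -0.205  0.26 ] [-0.026 -0.413]
(338, 265) [0.513 0.09  0.03 ] [-0.105 -0.124]
(498, 262) [ 0.524 -0.218  0.03 ] [-0.066 -0.429]
(379, 100) [0.559 0.035 0.26 ]
(427, 42) [ 0.546 -0.161  0.26 ]
(378, 200) [ 0.561 -0.019  0.   ]
```

Emit:
play_rows([
  [0,0,0,0,0,-0.035,0],
  [0,0,0,0,0,-0.035,0],
  [0,0.2,0,-0.2,0,0,0],
  [0,0.2,0,-0.2,0,0,0],
  [0,0.2,0,-0.2,0,0,0],
  [0,0.2,0,-0.2,0,0,0],
  [0,0.2,0,-0.2,0,0,0],
  [0,0.2,0,-0.2,0,0,0],
  [0,0.2,0,-0.2,0,0,0],
  [0,0.2,0,-0.2,0,0,0],
  [0,0.2,0,-0.2,0,0,0],
  [0,0,0,0,0,0,0],
])

```text
time: 1.15
position: [0.3561, 0.397, 0.2474]
tool_rot: [0.707, -0.032, 0.033, -0.706]
ft_force: [-0.0, 0.2, -0.0]
grip_width: 0.0149
```

```bash
cat >> h.py <<'E'
from scipy.spatial.transform import Rotation as Ro
yaw=-.09; A=np.array([[np.cos(yaw),-np.sin(yaw)],[np.sin(yaw),np.cos(yaw)]]); t0=np.array([.628,.204])
def st():
    o=robot.get_obs(); p=np.array(o['position']); R=Ro.from_quat(o['tool_rot']).as_matrix()
    print('t',o['time'],'local mm',((p[:2]-t0)@A*1e3).round(1),'tipz',round((p[2]+R[2,1]*.025)*1e3,1),'jaw',R[:,2].round(3),'y',R[:,1].round(3),'f',np.round(o['ft_force'],2),'w',o['grip_width'])
E
python3 -c "
from h import *
st()"
```

```text
t 1.15 local mm [-288.2  167.8] tipz 222.4 jaw [ 0.093  0.996 -0.002] y [ 0.001 -0.002 -1.   ] f [-0.01  0.22 -0.02] w 0.014865088739085573
```

Emit:
play_rows([
  [0,0.2,0,-0.21,0,0,0],
  [0,0.2,0,-0.21,0,0,0],
  [0,0.2,0,-0.21,0,0,0],
  [0,0.2,0,-0.21,0,0,0],
  [0,0.2,0,-0.21,0,0,0],
  [0,0.2,0,-0.21,0,0,0],
  [0,0.2,0,-0.21,0,0,0],
  [0,0.18,0,-0.21,0,0,0],
  [0,0,0,0,0,0,0],
  [0,0,0,0,0,0,0],
])

```text
time: 1.98
position: [0.4962, 0.2182, 0.2473]
tool_rot: [-0.706, 0.033, -0.032, 0.706]
ft_force: [-0.8, 1.3, -0.6]
grip_width: 0.0005
```

```bash
python3 -c "
from h import *
st()
a=eyes.camera('top')[:,:,::-1]
b=eyes.camera('scene')[:,:,::-1]
w=eyes.camera('wrist')[:,:,::-1]
cv2.imwrite('pics/w1.png',w)
cv2.imwrite('pics/s1.png',b);cv2.imwrite('pics/t1.png',a)
st()"
```

```text
t 1.9833 local mm [-132.5    2.3] tipz 222.3 jaw [0.092 0.996 0.   ] y [-0.001  0.    -1.   ] f [-0.75  1.29 -0.59] w 0.0005333974784953146
t 2.1333 local mm [-134.2    3.6] tipz 222.3 jaw [0.088 0.996 0.   ] y [-0.001  0.    -1.   ] f [ 0.01 -0.03  0.34] w 0.0002615227272652794
```

View pics/w1.png

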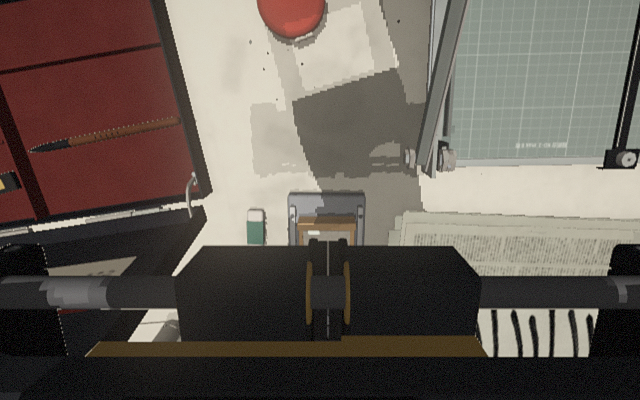

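View pics/s1.png

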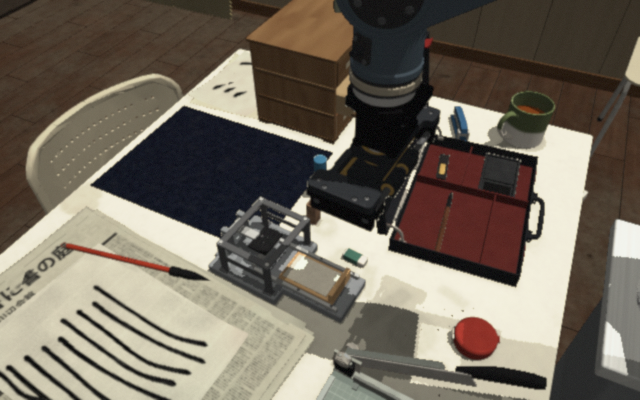

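View pics/t1.png

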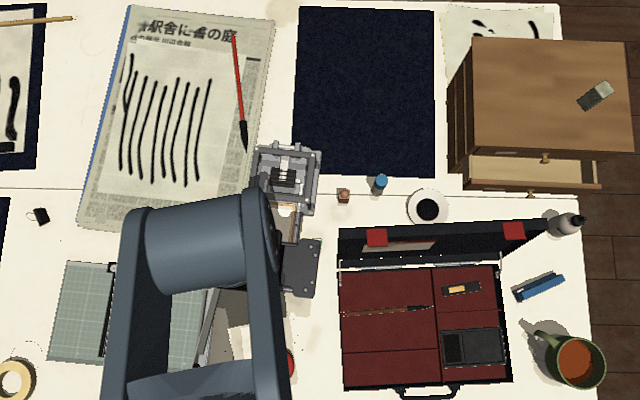

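Emit:
play_rows([
  [0,0,0.24,0,0,0,0],
  [0,0,0.24,0,0,0,0],
  [0,0,0.24,0,0,0,0],
  [0,0,0.24,0,0,0,0],
  [0,0,0.24,0,0,0,0],
  [0,0,0.24,0,0,0,0],
  [0,0,0.24,0,0,0,0],
  [0,0,0.24,0,0,0,0],
  [0,0,0,0,0,0,0],
  [0,0,0,0,0,0,0],
])

```text
time: 2.97
position: [0.4942, 0.2196, 0.0548]
tool_rot: [0.707, -0.032, 0.03, -0.706]
ft_force: [0.9, 0.1, 0.3]
grip_width: 0.0003
```

```bash
python3 -c "
from h import *
b=eyes.camera('scene')[:,:,::-1]
cv2.imwrite('pics/s2.png',cv2.resize(b[140:340,190:450],None,fx=3,fy=3,interpolation=cv2.INTER_CUBIC))
st()"
```

```text
t 3.0167 local mm [-133.5    3.7] tipz 30.9 jaw [ 0.087  0.996 -0.   ] y [-0.  0. -1.] f [ 1.24 -0.1   0.52] w 0.000450951891508625
```

View pics/s2.png

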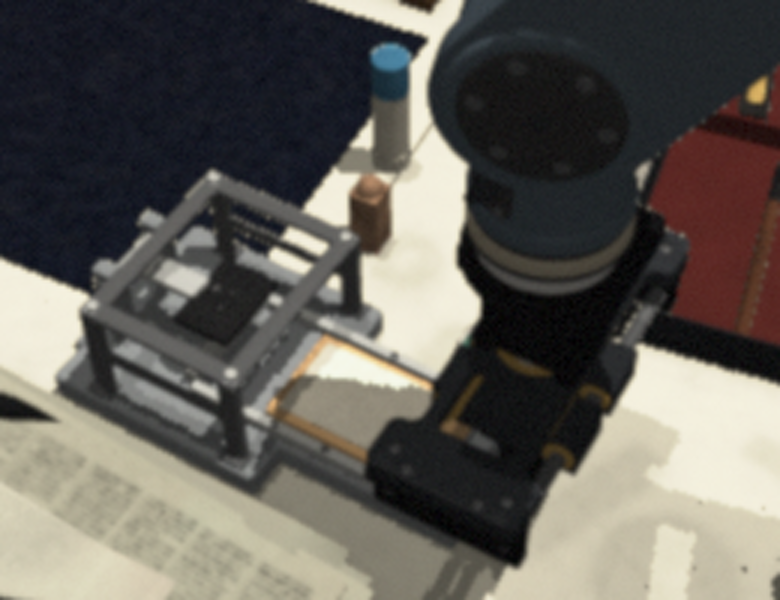

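Emit:
play_rows([
  [0,0.08,0,0,0,0,0],
  [0,0.08,0,0,0,0,0],
  [0,0.07,0,0,0,0,0],
  [0,0.05,0,0,0,0,0],
  [0,0.05,0,0,0,0,0],
  [0,0.05,0,0,0,0,0],
  [0,0.05,0,0,0,0,0],
  [0,0.05,0,0,0,0,0],
  [0,0.05,0,0,0,0,0],
  [0,0.05,0,0,0,0,0],
  [0,0,0,0,0,0,0],
])

```text
time: 3.93
position: [0.5554, 0.2136, 0.0556]
tool_rot: [-0.706, 0.031, -0.032, 0.707]
ft_force: [0.9, 0.9, -0.6]
grip_width: 0.0004
```

```bash
python3 -c "
from h import *
b=eyes.camera('scene')[:,:,::-1]
cv2.imwrite('pics/s3.png',cv2.resize(b[140:340,190:450],None,fx=3,fy=3,interpolation=cv2.INTER_CUBIC))
st()"
```

```text
t 3.9833 local mm [-73.7   3. ] tipz 30.5 jaw [0.089 0.996 0.   ] y [ 0.002  0.    -1.   ] f [ 0.59 -0.43  0.34] w 0.00042564020299766053
```

View pics/s3.png

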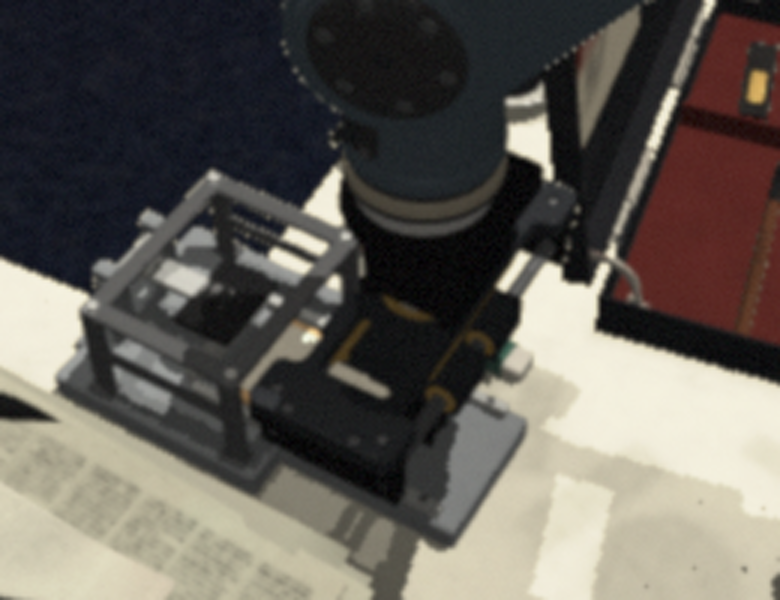

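Emit:
play_rows([
  [0,0.03,0,0,0,0,0],
  [0,0.03,0,0,0,0,0],
  [0,0.03,0,0,0,0,0],
  [0,0.02,0,0,0,0,0],
  [0,0,0,0,0,0,0],
  [0,0,0,0,0,0,0],
])

```text
time: 4.48
position: [0.5649, 0.2127, 0.0556]
tool_rot: [-0.706, 0.031, -0.032, 0.706]
ft_force: [-0.2, 0.2, 0.2]
grip_width: 0.0002
```

```bash
python3 -c "
from h import *
st()"
```

```text
t 4.4833 local mm [-63.6   3. ] tipz 30.6 jaw [0.089 0.996 0.   ] y [ 0.001  0.    -1.   ] f [-0.16  0.19  0.17] w 0.00015202056616359566
```

Emit:
play_rows([
  [0,0.02,0,0,0,0,0],
  [0,0.02,0,0,0,0,0],
  [0,0,0,0,0,0,0],
  [0,0,0,0,0,0,0],
])

```text
time: 4.82
position: [0.5676, 0.2124, 0.0555]
tool_rot: [0.706, -0.032, 0.031, -0.706]
ft_force: [-2.0, 0.6, 1.0]
grip_width: 0.0005
```

```bash
python3 -c "
from h import *
st()
b=eyes.camera('scene')[:,:,::-1]
cv2.imwrite('pics/s4.png',cv2.resize(b[200:330,190:370],None,fx=4,fy=4,interpolation=cv2.INTER_CUBIC))
st()"
```

```text
t 4.8167 local mm [-60.9   2.9] tipz 30.5 jaw [ 0.089  0.996 -0.   ] y [-0.002 -0.    -1.   ] f [-1.98  0.62  1.01] w 0.0004546000909466857
t 4.8667 local mm [-60.9   2.9] tipz 30.5 jaw [ 0.089  0.996 -0.   ] y [-0.002 -0.    -1.   ] f [-3.34 -0.73  2.04] w 0.0004947953185039213
```

View pics/s4.png

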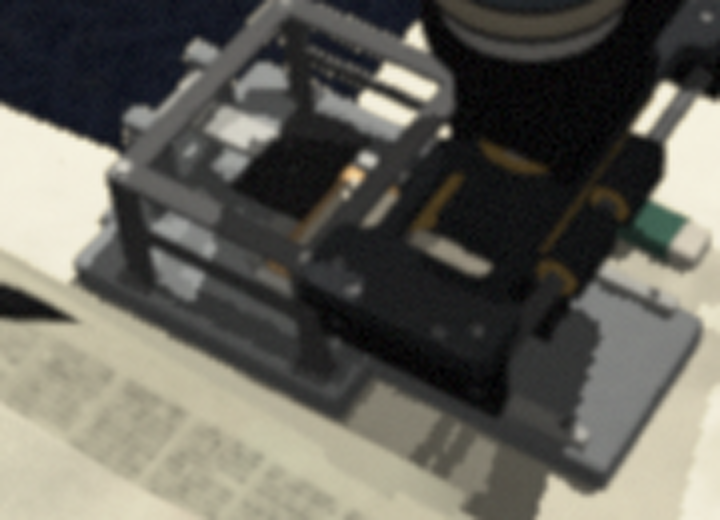

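Emit:
play_rows([
  [0,0.02,0,0,0,0,0],
  [0,0.01,0,0,0,0,0],
  [0,0,0,0,0,0,0],
  [0,0,0,0,0,0,0],
  [0,0,0,0,0,0,0],
])

```text
time: 5.28
position: [0.5677, 0.2123, 0.0554]
tool_rot: [0.707, -0.034, 0.029, -0.706]
ft_force: [-8.5, 1.2, 5.7]
grip_width: 0.0004
```

```bash
python3 -c "
from h import *
st()"
```

```text
t 5.2833 local mm [-60.8   2.9] tipz 30.4 jaw [ 0.089  0.996 -0.001] y [-0.008 -0.    -1.   ] f [-8.5   1.23  5.72] w 0.00036564543094753054
```

Emit:
play_rows([
  [0,-0.05,0,0,0,0,0],
  [0,-0.1,0,0,0,0,0],
  [0,-0.2,0,0,0,0,0],
  [0,-0.1,-0.2,0,0,0,0],
  [0,0,-0.25,0,0,0,0],
  [0,0,-0.25,0,0,0,0],
  [0,0,-0.25,0,0,0,0],
  [0,0,-0.25,0,0,0,0],
  [0,0,-0.2,0,0,0,0],
  [0,0,0,0,0,0,0],
])

```text
time: 6.12
position: [0.5297, 0.2166, 0.2001]
tool_rot: [-0.706, 0.027, -0.035, 0.707]
ft_force: [-0.7, 0.9, 0.3]
grip_width: 0.0005
```

```bash
python3 -c "
from h import *
st()
b=eyes.camera('scene')[:,:,::-1]
cv2.imwrite('pics/s5.png',cv2.resize(b[140:330,190:390],None,fx=3,fy=3,interpolation=cv2.INTER_CUBIC))
b=eyes.camera('top')[:,:,::-1]
cv2.imwrite('pics/t5.png',cv2.resize(b[130:280,230:400],None,fx=4,fy=4,interpolation=cv2.INTER_CUBIC))
st()"
```

```text
t 6.1167 local mm [-99.    3.7] tipz 175.1 jaw [0.089 0.996 0.003] y [ 0.011  0.002 -1.   ] f [-0.68  0.86  0.34] w 0.0004931651337529545
t 6.2167 local mm [-101.5    2.9] tipz 171.3 jaw [0.089 0.996 0.001] y [ 0.003  0.    -1.   ] f [-1.35  0.27 -0.03] w 0.0005132567054933667
```

View pics/s5.png

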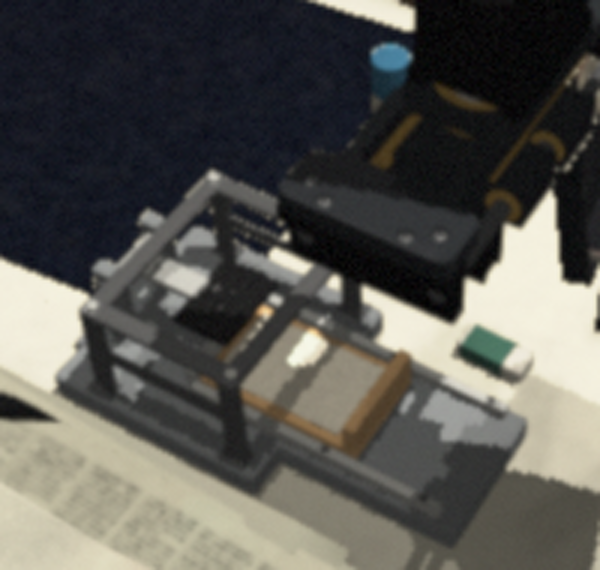

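View pics/t5.png

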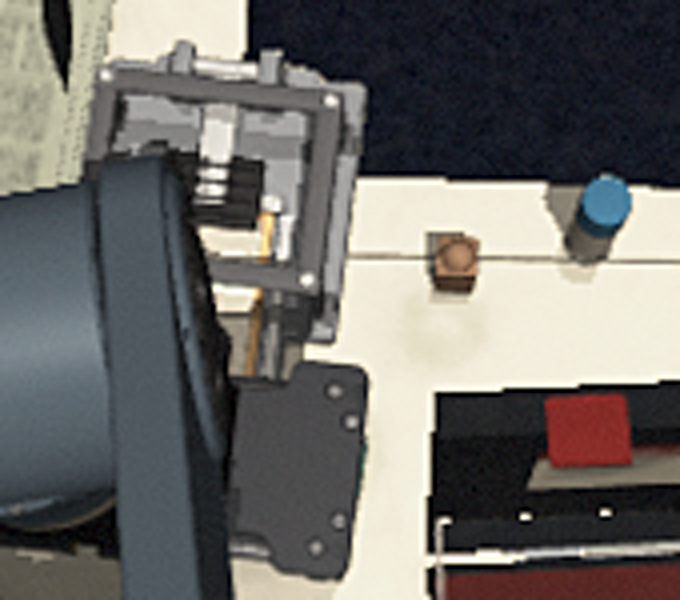

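```bash
python3 -c "
from h import *
for p in [(411,360),(361,452)]:
    w=ray('scene',190+p[0]/3,140+p[1]/3,.044); print(((w[:2]-t0)@A*1e3).round(1))
"
```

```text
[-52.  -24.7]
[-59.6  38.9]
```

Emit:
play_rows([
  [0,0.15,0,-0.01,0,0,0],
  [0,0.2,0,-0.01,0,0,0],
  [0,0.2,0,0,0,0,0],
  [0,0.2,0,0,0,0,0],
  [0,0.2,0,0,0,0,0],
  [0,0.2,0,0,0,0,0],
  [0,0.2,0,0,0,0,0],
  [0,0.15,0,0,0,0,0],
  [0,0,0,0,0,0,0],
  [0,0,0,0,0,0,0],
])

```text
time: 7.05
position: [0.6749, 0.2003, 0.1931]
tool_rot: [0.707, -0.033, 0.03, -0.706]
ft_force: [-0.3, -0.3, -0.8]
grip_width: 0.0002
```

```bash
python3 -c "
from h import *
b=eyes.camera('scene')[:,:,::-1]
cv2.imwrite('pics/s6.png',cv2.resize(b[100:330,190:390],None,fx=2.5,fy=2.5,interpolation=cv2.INTER_CUBIC))
b=eyes.camera('top')[:,:,::-1]
cv2.imwrite('pics/t6.png',cv2.resize(b[130:280,230:400],None,fx=4,fy=4,interpolation=cv2.INTER_CUBIC))
st()"
```

```text
t 7.15 local mm [46.   0.9] tipz 168.9 jaw [ 0.089  0.996 -0.001] y [-0.004 -0.    -1.   ] f [-0.77 -0.1  -0.43] w 0.000561577598332246
```

View pics/s6.png

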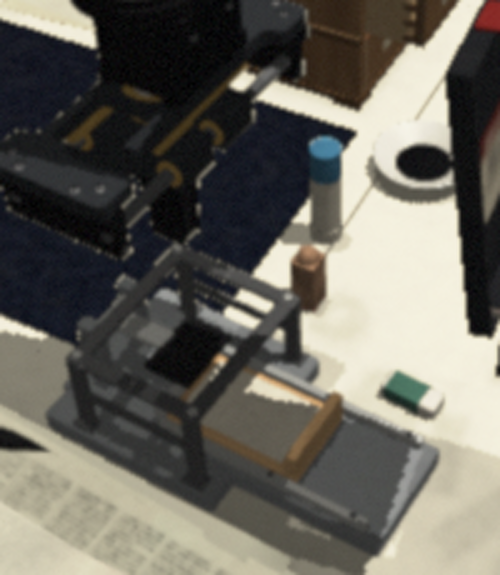

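View pics/t6.png

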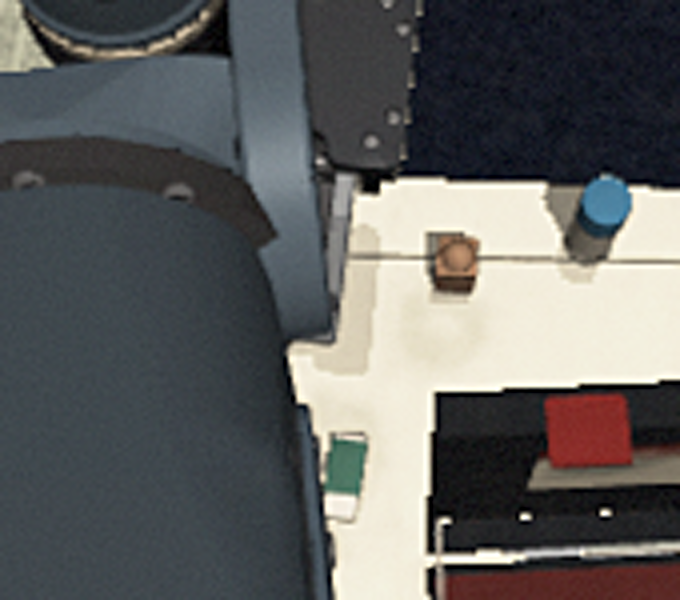

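Emit:
play_rows([
  [0,0.04,0.1,0,0,0,0],
  [0,0,0.2,0,0,0,0],
  [0,0,0.2,0,0,0,0],
  [0,0,0.1,0,0,0,0],
  [0,0,0.1,0,0,0,0],
  [0,0,0,0,0,0,0],
  [0,0,0,0,0,0,0],
])

```text
time: 7.73
position: [0.6795, 0.2005, 0.1252]
tool_rot: [0.706, -0.032, 0.031, -0.706]
ft_force: [-0.0, 0.4, 0.9]
grip_width: 0.0004
```

```bash
python3 -c "
from h import *
st()
b=eyes.camera('scene')[:,:,::-1]
cv2.imwrite('pics/s7.png',cv2.resize(b[140:320,190:390],None,fx=4,fy=4,interpolation=cv2.INTER_CUBIC)[:600])
st()
for p in [(342,402),(292,470)]:
    w=ray('scene',190+p[0]/2.5,100+p[1]/2.5,.044); print(((w[:2]-t0)@A*1e3).round(1))
"
```

```text
t 7.7333 local mm [51.6  1.1] tipz 100.2 jaw [ 0.089  0.996 -0.   ] y [-0.001 -0.    -1.   ] f [-0.03  0.42  0.89] w 0.0003861619665825591
t 7.7833 local mm [52.3  1.3] tipz 101.1 jaw [0.089 0.996 0.   ] y [ 0.001  0.    -1.   ] f [0.28 0.86 0.88] w 0.0005406387346113715
[-52.6 -23.2]
[-52.3  37.5]
```

View pics/s7.png

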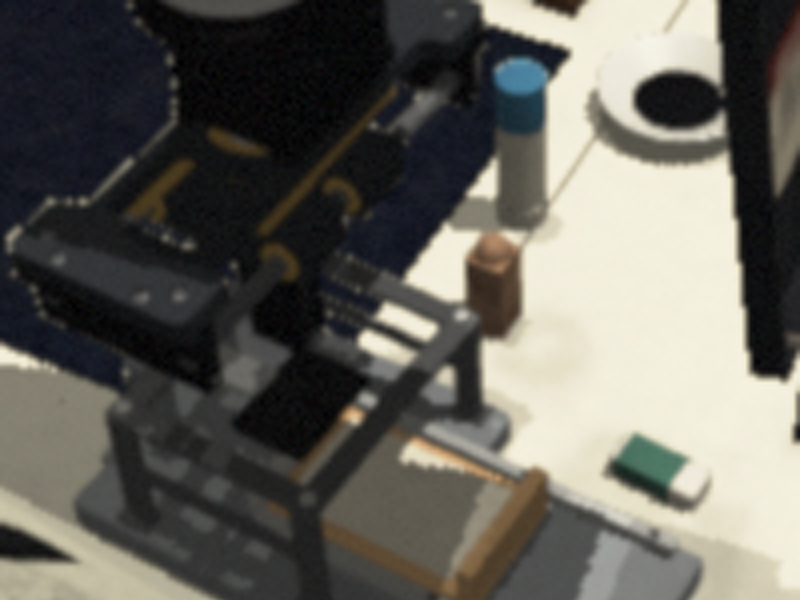

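Emit:
play_rows([
  [0,0,0.1,-0.01,0,0,0],
  [0,0,0.1,0,0,0,0],
  [0,0,0.1,0,0,0,0],
  [0,0,0.05,0,0,0,0],
  [0,0,0.05,0,0,0,0],
  [0,0,0.05,0,0,0,0],
  [0,0,0.05,0,0,0,0],
  [0,0,0.05,0,0,0,0],
  [0,0,0,0,0,0,0],
])

```text
time: 8.53
position: [0.6799, 0.1992, 0.0731]
tool_rot: [0.707, -0.031, 0.031, -0.706]
ft_force: [-4.1, -1.5, 10.5]
grip_width: 0.0008
```

```bash
python3 -c "
from h import *
st()"
```

```text
t 8.5333 local mm [52.1 -0.1] tipz 48.1 jaw [ 0.088  0.996 -0.001] y [ 0.    -0.001 -1.   ] f [-4.07 -1.51 10.51] w 0.0007802156301571828
```

Emit:
play_rows([
  [0,0,0.03,0,0,0,0],
  [0,0,0.02,0,0,0,0],
  [0,0,0,0,0,0,0],
  [0,0,0,0,0,0,0],
])

```text
time: 8.87
position: [0.68, 0.1992, 0.0722]
tool_rot: [0.707, -0.031, 0.032, -0.706]
ft_force: [-10.0, -3.0, 27.9]
grip_width: 0.0007
```

```bash
python3 -c "
from h import *
st()
b=eyes.camera('scene')[:,:,::-1]
cv2.imwrite('pics/s8.png',cv2.resize(b[140:320,190:390],None,fx=4,fy=4,interpolation=cv2.INTER_CUBIC)[:600])
st()"
```

```text
t 8.8667 local mm [52.2 -0.1] tipz 47.2 jaw [ 0.088  0.996 -0.001] y [ 0.002 -0.001 -1.   ] f [-9.98 -3.03 27.93] w 0.0006858739718656748
t 8.9167 local mm [52.2 -0. ] tipz 47.2 jaw [ 0.088  0.996 -0.001] y [ 0.002 -0.001 -1.   ] f [-11.87  -2.32  29.18] w 0.0003548439768631514
```

View pics/s8.png

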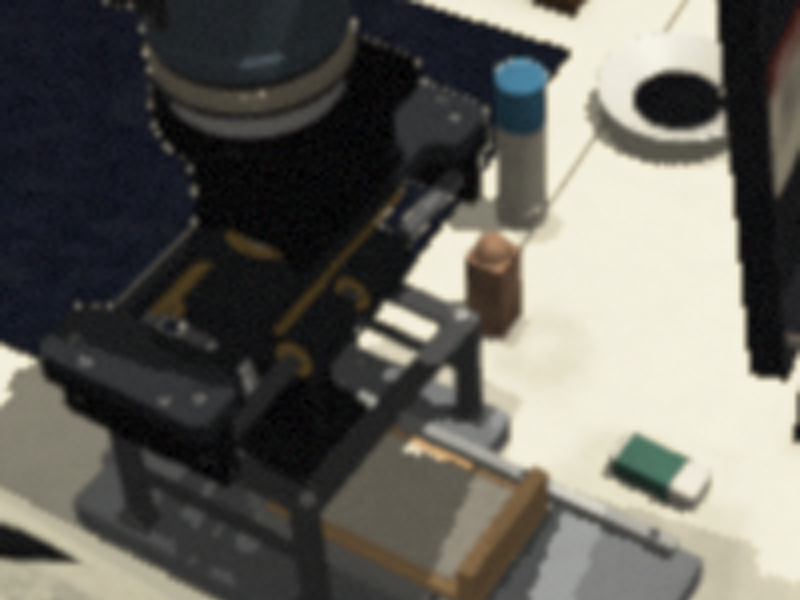

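Emit:
play_rows([
  [0,0,-0.01,0,0,0,0],
  [0,0,0,0,0,0,0],
  [0,0,0,0,0,0,0],
  [0,0,0,0,0,0,0],
  [0,0,0,0,0,0,0],
  [0,0,0,0,0,0,0],
  [0,0,0,0,0,0,0],
  [0,0,0,0,0,0,0],
  [0,0,0,0,0,0,0],
  [0,0,0,0,0,0,0],
])

```text
time: 9.75
position: [0.68, 0.1992, 0.0724]
tool_rot: [0.707, -0.031, 0.032, -0.706]
ft_force: [-9.4, -3.1, 25.2]
grip_width: 0.0002
```

```bash
python3 -c "
from h import *
st()"
```

```text
t 9.75 local mm [52.2 -0.1] tipz 47.4 jaw [ 0.088  0.996 -0.001] y [ 0.002 -0.001 -1.   ] f [-9.38 -3.07 25.24] w 0.00024448286808277425
```

Emit:
play_rows([
  [0,0,-0.06,0,0,0,0],
  [0,0,-0.06,0,0,0,0],
  [0,0,-0.06,0,0,0,0],
  [0,0,-0.08,0,0,0,0],
  [0,0,-0.1,0,0,0,0],
  [0,0,-0.15,0,0,0,0],
  [0,0,-0.2,0,0,0,0],
  [0,0,-0.25,0,0,0,0],
  [0,0,-0.25,0,0,0,0],
  [0,0,-0.15,0,0,0,0],
  [0,0,0,0,0,0,0],
  [0,0,0,0,0,0,0],
])

```text
time: 10.75
position: [0.6805, 0.1995, 0.2036]
tool_rot: [-0.706, 0.03, -0.032, 0.707]
ft_force: [0.2, 0.4, -0.3]
grip_width: 0.0003
```

```bash
python3 -c "
from h import *
st()
b=eyes.camera('scene')[:,:,::-1]
cv2.imwrite('pics/s9.png',cv2.resize(b[140:330,190:390],None,fx=3,fy=3,interpolation=cv2.INTER_CUBIC)[:600])
st()"
```

```text
t 10.75 local mm [52.7  0.3] tipz 178.6 jaw [0.089 0.996 0.001] y [ 0.003  0.    -1.   ] f [ 0.24  0.4  -0.26] w 0.00026252734425125774
t 10.8 local mm [51.6 -0. ] tipz 176.9 jaw [ 0.089  0.996 -0.   ] y [-0.001 -0.    -1.   ] f [-0.53 -0.33 -0.74] w 0.00021514309607345846
```

View pics/s9.png

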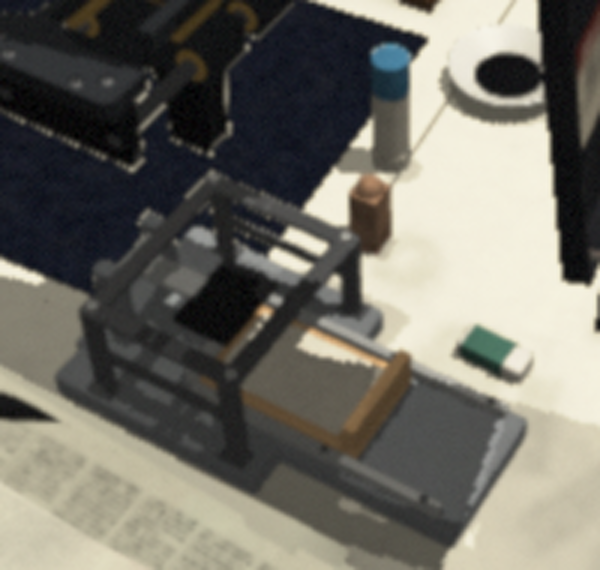

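The paddle is back at its rest position: its corner is at (178,318), the same as in the first view. The carrier lip is where it was after the push, and the seal, eraser and glue stick haven't moved.

```bash
python3 -c "
from h import *
print(ticket.hand_in())"
```

```text
the job is handed in; nothing more can be done
None
```

I pushed the carrier home and worked the lever through the guard window, then handed the job in at about 10.8 s. The hand-in gives no verdict.

- **Carrier:** With the fingers shut, I pushed the lip about 42 mm until it met a hard stop. The force rose to about 8.5 N and the tool stopped moving.
- **Carrier position:** In the scene view the lip's outer face measured x ≈ -52 mm, against -50 mm when home. The pushing tool's own position gave about -51 mm. Both are inside the 4 mm limit.
- **Lever:** I pressed it to its stop, with the fingertips at 47 mm and 25–29 N measured against about 8 N needed to hold it. I held it there for a little over 1 s, then lifted straight out.
- **Last check:** The final picture shows the paddle back up at its starting pixels and the carrier still at the stop. The seal, eraser and glue stick are where they were, and the arm is clear, with the wrist force near zero.

**What disagreed:**
- The lip's sideways position differed by up to 7 mm between the scene and top views. I took this as pixel and calibration error.
- One earlier reading of a lip corner gave -59.6 mm along the bed. I dropped it as a misread pixel because its sideways value was also impossible.
- The brush case lid measured about 300 mm high rather than 260 mm, so I kept the gripper clear of it sideways.

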